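# Set sprung tweezers to the marked gap over a chimney collar

## Task

Pick up the sprung tweezers from the bench and carry them, level, so that both tips are over the open mouth of the empty sheet-metal collar, a few centimetres above its rim and not touching it. Squeeze them until their moving arm is centred under the rider that marks the wanted gap on the cross bar, and hold that gap steady there: the program finishes while the gripper is still holding the squeezed tweezers in the air. Leave the collar and the other things on the bench where they stand.

Things in the scene. Friction and masses are not known exactly. Their poses are not given: they have to be found in the camera images.
- tweezers: sprung steel tweezers, 185 mm long, lying flat. Origin on the underside (on the bench, z = 0), midway between the rubber grips, near the balance point; x to the tips, y to the moving arm, z up. Arms 4 mm thick, 16 mm high, joined at the bow at x = -100 mm, splayed 0.186 rad to each side of x when open. Frame and cross bar are fixed to the -y arm: held, the frame turns with it. Mass 90 g.
- grip_fixed (a point): middle of the outer face of the fixed arm's black rubber grip (46 mm long, 18 mm high), 9 mm above the underside. Width over the two grips: about 53 mm open, 35 mm at a tip gap of 30 mm (faces then parallel); 10 mm less tip gap is about 6 mm less width. Squeezing here takes 6 N at first, 14 N at a 20 mm gap; let go, the arms spring open.
- grip_moving (a point): the same point on the moving arm's grip
- bar_end (a point): free (+y) end of the steel cross bar, which runs along the tweezers' y from the fixed arm, 5 mm thick, 20 to 25 mm above the underside, at x = 59 mm in the tweezers' frame; the moving arm swings under it and the rider sits on it
- jaw (a joint): squeeze of the moving arm about the bow, rad: 0 fully open, grows as the arms close, stop at 0.34. Tip gap in mm (between the middles of the arms, under the bar) = 30 + 162 sin(0.186 - jaw): 60 mm open, 30 mm at 0.186.
- rider (a joint): position of the black rider (14 mm along the arms, 10 mm along the bar, brass screw on top) locked on the cross bar, m: the tip gap that it marks, between the middles of the two arms under the bar; from 0.020 to 0.040, different each time. When the moving arm is centred under the rider the gap is right. It does not move in use.
- tip_fixed (a point): middle of the fixed arm under the cross bar, 8 mm above the tweezers' underside, 12 mm before the arm's end; in the tweezers' frame at (59, -30, 8) mm
- tip_moving (a point): middle of the moving arm under the cross bar, 8 mm above the underside, 12 mm before the arm's end; in the tweezers' frame at (59, 30, 8) mm when open
- rider_mark (a point): centre of the rider, 24.5 mm above the tweezers' underside
- collar: empty galvanised chimney collar: upright open tube, 110 mm outside diameter (116 mm at the bead round its middle), wall 3 mm, 90 mm high, about 0.35 kg, loose; origin at the centre of its underside
- collar_rim (a point): centre of the collar's open mouth, 90 mm above the bench, z up
- cowl: finished chimney cowl with a conical hat 210 mm across, 195 mm high; bystander; origin under its centre
- hammer: hammer lying on the far side; bystander
- rivet_box: open steel box 140 x 110 x 50 mm; bystander; origin under its centre
- cap: loose conical hat 190 mm across, 60 mm high, lying on the bench; bystander; origin under its centre
Mind the look-alikes: they are no part of the job. Leave any pink look-alike of the tweezers alone. Leave any turquoise look-alike of the collar alone.

How it is judged:
By the outcome, as a careful person would: the job done as asked, in the order asked, and still so for the second after the job is handed in, while the arm keeps its last pose, push and grip.
It also fails if it takes over 35 s, if anything falls off the work surface, if the arm or the gripper's body presses on something with over 40 N, if the wrist force passes 120 N, or if a joint passes its speed limit or range.

## Robot

A 6-joint arm with a two-finger parallel gripper is mounted at the origin on the work surface. World frame = base frame: x ahead of the robot, y to its left, z up, the work surface at z = 0. Lengths are in mm, angles in rad, forces in N, time in s.
With the tool pointing down it reaches from about 350 to 975 mm from the base axis. Payload 7.1 kg.
Tool frame: the origin (TCP) lies midway between the tips of the shut fingers; the grasp point (between the pads) lies 19 mm behind it (ctrl.grip_depth is the distance from the TCP to the grasp point, in mm); z points along the fingers, y is the line along which they close (so a half turn about z gives the same grasp; the last joint's range is limited). The gripper opens to 88 mm and grips with 3 to 60 N. Pads are 20 mm wide; open, the fingers measure 115 mm over their backs; the gripper's body (75 mm by 178 mm) begins 61 mm behind the grasp point.
Start: joints at [-1.14, 0.423, 1.63, -0, 1.089, -0.019], TCP at [271.755, -562.809, 222.675] pointing down, gripper open.
Joint ranges: [-3, 3], [-0.9, 2.11], [0.09, 2.58], [-1.31, 4.45], [0.11, 2.69], [-2.54, 2.54]. Speed limits (rad/s): [2.39, 2.39, 3.01, 3.14, 3.14, 3.14].

## Interface

Orientations are given as a rotation vector (axis times angle).
In Python, from workcell import ctrl, cams gives the robot as it stands.
- The arm moves only by the tool move_arm, never from a script. Its argument "steps" is a list of rows, each a list of 3 entries, a list of its own where there are three numbers: the shift along the tool's x, y, z in units of 25 mm (1.0 is 25 mm), then the turn about the tool's z in units of 5 degrees (1.0 is 5 degrees), then the closure, from 0 (fully open) to 1 (shut). A call has 1 to 20 rows; each row shifts and turns the commanded pose from where the row before left it, along the tool's axes as they then stand; what a row does not reach is not made up. A row lasts 1/12 s, in which the tool goes at most 41.7 mm and 7.16 degrees, less where a joint would pass 70% of its speed; a pose out of reach is approached as far as the arm can. A call is refused whole if a number of a shift passes 1 or a number of a turn 1, either way. A call with a gripper value outside its range is refused whole. The fingers move at their own pace and stop on an object; the grip force is fixed at half the most. Time passes only in rows, so rows that do not move let the fingers close. It gives the time, the measured TCP pose, the force, the opening and the grip force at its end, in the units of the state.
- ctrl.get_obs(): the state, without advancing time (a new reading comes with each control period).
- cams.get_image(name): name is "side" or "top" or "wrist"; returns a dict with "image" (400x640x3 uint8, red, green, blue), "camera_matrix" (3x3 intrinsics, pixels), "k1" (the pictures are not rectified: a ray, as slopes to the right and down, at radius r is drawn at 1 + k1 r^2 times it, then the intrinsics apply), "xyz" and "rotation" of the camera in the world; the wrist camera has in their place "mount" (4x4, takes a point from camera to tool coordinates, whose origin is the TCP and whose axes are the flange's). Camera axes: x right, y down, z forward; pixel columns grow to the right and rows downward; lengths in mm; the calibration is good to about 2 mm. A picture is of the moment at which its call begins: read the wrist's pose just before it. There is no depth.
- ctrl.close_job(): hands the job in; it is judged then, once.
Trained networks look in the newest picture that a camera, given by its name, has taken for a name from the list of things; names that differ only in an ending like _2 or _b are one class to them, and where a whole thing is asked for, a point or a joint stands for the part that bears it (a point fixed in the world has none). Each returns a list of dicts, best first, with "p" (0 to 1); they miss things now and then, are a little off and sometimes report something else, mostly with a low value. They report only what shows in the picture. A call takes as long as a camera call. They do not tell look-alikes from the thing itself.
- cams.boxes_of(camera, thing): "rect" ([centre column, centre row, width, height] in pixels, round what is visible of it).
- cams.cut_out(camera, thing): "pixels" (400x640 bool, what is visible of it) and "rect" ([centre column, centre row, width, height] in pixels, round what is visible of it).
The state is a dict: "t": time; "qpos": joint angles; "qvel": joint speeds; "joint_torque": joint torques, N m; "ee_pos": TCP position; "orientation": TCP orientation; "ft_force": force on the tool from outside, world axes, zero at the start; "moment": the same for the moment, N m; "width": finger opening in mm; "grasp_force": force on a finger pad.
Only numpy, scipy, OpenCV 4.12 (cv2) and the standard library are available. Lean on these libraries where they do the work, as an engineer would, in place of code of your own. Each camera call takes 0.05 s, during which the arm holds its last target. There are 200 camera calls.

## Working session

There is one attempt and no reset: what is moved stays moved. The work goes in short steps, Python scripts to look and compute and a tool call to move; the robot and the scene stay as the last step left them, time stands still between calls to the robot, and variables do not carry over. Pictures are saved under pics/ and viewed, at most 10 in all, crops included, and the job is handed in when it is done.

Besides the shell and the picture viewer there is one more tool, called after ">>>" as a command line: name --argument value ..., lists and objects as JSON in quotes. move_arm: Moves the arm, as the interface text tells. Its arguments: {"type":"object","properties":{"steps":{"type":"array"}},"required":["steps"]}

```bash
mkdir -p pics
cat > h.py <<'E'
import numpy as np, cv2
from scipy.spatial.transform import Rotation as R
from workcell import ctrl, cams
def cam(name):
    o=ctrl.get_obs(); d=cams.get_image(name)
    if 'mount' in d:
        T=np.eye(4); T[:3,:3]=R.from_rotvec(o['orientation']).as_matrix(); T[:3,3]=o['ee_pos']
        M=T@np.array(d['mount']); d['rotation']=M[:3,:3]; d['xyz']=M[:3,3]
    d['rotation']=np.array(d['rotation']); d['xyz']=np.array(d['xyz'])
    return d
def dist(d): return np.array([d['k1'],0,0,0,0.])
def proj(d,P):
    P=np.atleast_2d(np.array(P,float)); Rt=d['rotation'].T
    return cv2.projectPoints(P,cv2.Rodrigues(Rt)[0],-Rt@d['xyz'],np.array(d['camera_matrix']),dist(d))[0][:,0]
def onz(d,uv,z):
    n=cv2.undistortPoints(np.array(uv,float).reshape(-1,1,2),np.array(d['camera_matrix']),dist(d))[:,0]
    r=np.c_[n,np.ones(len(n))]@d['rotation'].T
    return d['xyz']+r*((z-d['xyz'][2])/r[:,2])[:,None]
def save(d,n): cv2.imwrite('pics/'+n,d['image'][:,:,::-1])
E
cat > a.py <<'E'
from h import *
o=ctrl.get_obs(); print({k:np.round(v,3) for k,v in o.items()})
ims=[]
for c in ['top','side']:
    d=cam(c); save(d,c+'0.png'); print(c,d['xyz'].round(),d['rotation'].round(2).tolist())
    for t in ['tweezers','collar','rider','bar_end','grip_fixed','grip_moving','tip_fixed','tip_moving','collar_rim']:
        try:
            for b in cams.boxes_of(c,t)[:4]: print(c,t,round(b['p'],2),np.round(b['rect']),onz(d,b['rect'][:2],10)[0].round())
        except Exception as e: print(t,e)
E
python3 a.py
```

```text
{'t': np.float64(0.0), 'qpos': array([-1.14 ,  0.424,  1.631, -0.   ,  1.089, -0.019]), 'qvel': array([-0.001,  0.002, -0.   ,  0.002, -0.   ,  0.001]), 'joint_torque': array([ 1.0000e-03, -5.4463e+01, -2.7366e+01,  6.4000e-02,  2.3000e-02,
       -0.0000e+00]), 'ee_pos': array([ 271.491, -562.337,  221.907]), 'orientation': array([-3.061, -0.7  ,  0.   ]), 'ft_force': array([ 0.549,  0.508, -0.057]), 'moment': array([-0.021,  0.027, -0.022]), 'grasp_force': np.float64(0.0), 'width': np.float64(87.732)}
top [ 452.    5. 1497.] [-2.21, 2.18, -0.11]
tweezers too many indices for array: array is 1-dimensional, but 2 were indexed
collar too many indices for array: array is 1-dimensional, but 2 were indexed
bar_end too many indices for array: array is 1-dimensional, but 2 were indexed
grip_fixed too many indices for array: array is 1-dimensional, but 2 were indexed
grip_moving too many indices for array: array is 1-dimensional, but 2 were indexed
tip_fixed too many indices for array: array is 1-dimensional, but 2 were indexed
tip_moving too many indices for array: array is 1-dimensional, but 2 were indexed
collar_rim too many indices for array: array is 1-dimensional, but 2 were indexed
side [ -356. -1195.   925.] [-1.99, 0.7, -0.4]
tweezers too many indices for array: array is 1-dimensional, but 2 were indexed
collar too many indices for array: array is 1-dimensional, but 2 were indexed
bar_end too many indices for array: array is 1-dimensional, but 2 were indexed
grip_fixed too many indices for array: array is 1-dimensional, but 2 were indexed
grip_moving too many indices for array: array is 1-dimensional, but 2 were indexed
tip_fixed too many indices for array: array is 1-dimensional, but 2 were indexed
tip_moving too many indices for array: array is 1-dimensional, but 2 were indexed
collar_rim too many indices for array: array is 1-dimensional, but 2 were indexed
```

Rotations are rotation vectors.

```bash
sed -i "s/d\['rotation'\]=np.array(d\['rotation'\]); /d['rotation']=np.array(d['rotation']); d['rotation']=d['rotation'] if d['rotation'].ndim==2 else R.from_rotvec(d['rotation']).as_matrix(); /" h.py; python3 a.py | tail -n +4 | grep -v "^ "
```

```text
top tweezers 0.76 [358. 135.  27.  55.] [ 769. -183.   10.]
top tweezers 0.63 [363. 210.  34.  56.] [ 533. -200.   10.]
top collar 0.66 [209. 264.  38.  41.] [358. 273.  10.]
top rider 0.22 [276. 131.  34.  83.] [775.  75.  10.]
top bar_end 0.8 [364. 211.  36.  50.] [ 530. -203.   10.]
top bar_end 0.72 [359. 133.  27.  56.] [ 774. -185.   10.]
top grip_fixed 0.72 [357. 134.  25.  58.] [ 770. -180.   10.]
top grip_fixed 0.59 [367. 208.  37.  57.] [ 537. -211.   10.]
top grip_moving 0.57 [357. 208.  18.  46.] [ 539. -180.   10.]
top tip_fixed 0.58 [359. 134.  25.  60.] [ 771. -187.   10.]
top tip_fixed 0.55 [361. 209.  27.  53.] [ 534. -192.   10.]
top tip_moving 0.67 [367. 138.   6.  40.] [ 758. -212.   10.]
top tip_moving 0.52 [358. 206.  12.  43.] [ 544. -183.   10.]
top collar_rim 0.97 [208. 263.  42.  37.] [362. 276.  10.]
top collar_rim 0.88 [245. 212.  41.  40.] [521. 165.  10.]
side [ -356. -1195.   925.] [[0.78, -0.32, 0.54], [-0.62, -0.38, 0.68], [-0.01, -0.87, -0.5]]
side tweezers 0.83 [398. 213.  39.  18.] [ 772. -220.   10.]
side tweezers 0.67 [347. 236.  51.  10.] [ 532. -212.   10.]
side collar 0.85 [280. 185.  29.  33.] [558. 230.  10.]
side collar 0.67 [230. 189.  28.  34.] [386. 328.  10.]
side bar_end 0.71 [396. 212.  33.  12.] [ 768. -211.   10.]
side bar_end 0.47 [346. 238.  52.   6.] [ 522. -218.   10.]
side grip_fixed 0.66 [397. 212.  40.  18.] [ 769. -215.   10.]
side grip_fixed 0.41 [343. 239.  52.   5.] [ 509. -218.   10.]
side grip_moving 0.69 [398. 213.  29.  15.] [ 773. -220.   10.]
side tip_fixed 0.64 [344. 236.  55.   3.] [ 524. -206.   10.]
side tip_fixed 0.59 [398. 212.  40.  14.] [ 776. -217.   10.]
side tip_moving 0.56 [398. 212.  27.  17.] [ 774. -215.   10.]
side collar_rim 0.89 [282. 187.  32.  38.] [553. 207.  10.]
side collar_rim 0.69 [232. 192.  32.  32.] [381. 303.  10.]
```

View pics/top0.png

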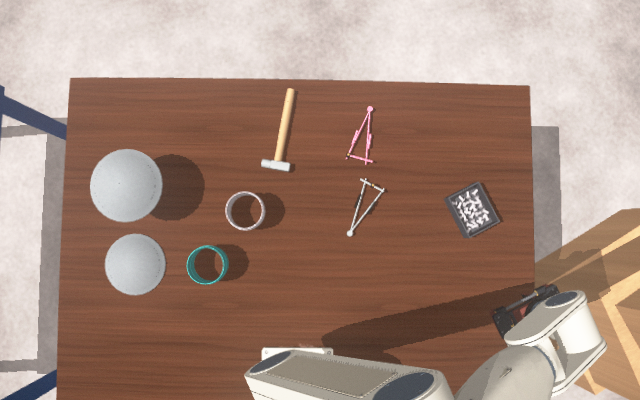

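Grey collar at (245,211), the steel tweezers with bow at (350,234) and the bar at (363,180)–(384,190); pink/turquoise ones are the look-alikes. The +y (moving) arm is the image-left one.

```bash
cat > b.py <<'E'
from h import *
d=cam('top'); c=d['image'][165:250,325:410]; cv2.imwrite('pics/c1.png',cv2.resize(c,None,fx=7,fy=7,interpolation=cv2.INTER_CUBIC)[:,:,::-1])
print(onz(d,[[350,234],[363,180],[384,190]],10).round())
m=[b for b in cams.cut_out('top','collar_rim') if abs(b['rect'][0]-245)<15]
if m:
    print(m[0]['rect'])
p=onz(d,[[245,211]],90); print(p.round())
o=ctrl.get_obs(); print(R.from_rotvec(o['orientation']).as_matrix().round(3).tolist())
w=cams.get_image('wrist'); print(np.array(w['mount']).round(3).tolist(), w['camera_matrix'],w['k1'])
E
python3 b.py
```

```text
[[ 457. -159.   10.]
 [ 626. -199.   10.]
 [ 595. -265.   10.]]
[246.1, 211.5, 41.1, 37.0]
[[520. 158.  90.]]
[[0.901, 0.435, -0.0], [0.435, -0.901, -0.0], [-0.0, 0.0, -1.0]]
[[-0.0, -0.967, -0.256, 69.649], [1.0, -0.0, -0.002, -2.256], [0.002, -0.256, 0.967, -162.132], [0.0, 0.0, 0.0, 1.0]] [[305.76983127   0.         318.82149071]
 [  0.         305.76983127 203.30774342]
 [  0.           0.           1.        ]] 0.011181050458933882
```

View pics/c1.png

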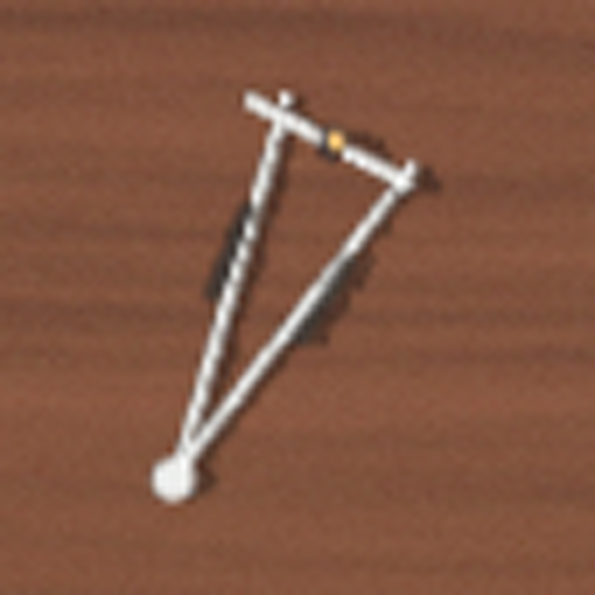

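The crop shows the bow at crop (175,475), the fixed arm on the right with the bar root at (405,182), and the moving arm at (283,118) under the bar. The rider's screw is at (333,141), so its gap is roughly 36 mm.

```bash
cat >> h.py <<'E'
def togo(target,ang):
    "shift in tool units AFTER turning so that tool x points at world angle ang(deg)"
    o=ctrl.get_obs(); M=R.from_rotvec(o['orientation']).as_matrix()
    cur=np.degrees(np.arctan2(M[1,0],M[0,0])); a=np.radians(ang)
    N=np.array([[np.cos(a),np.sin(a),0],[np.sin(a),-np.cos(a),0],[0,0,-1]])
    print('t',o['t'].round(2),'pos',np.round(o['ee_pos'],1),'turn units',round(-(ang-cur)/5,2),'shift units',(N.T@(np.array(target)-o['ee_pos'])/25).round(2),'w',o['width'].round(2))
E
python3 - <<'E'
from h import *
d=cam('top')
C=lambda u,v:[u/7+325,v/7+165]
b=onz(d,[C(175,475)],10)[0]; f=onz(d,[C(405,182)],22)[0]; m=onz(d,[C(283,118)],20)[0]
mid=(f+m)/2; v=(mid-b)[:2]; print(b,f,m,np.linalg.norm(v),np.linalg.norm(f-m)); u=v/np.linalg.norm(v)
ang=np.degrees(np.arctan2(u[1],u[0])); org=mid[:2]-59*u; print(org,ang)
togo([*org,150],ang)
E
```

```text
[ 460.55384974 -158.95425426   10.        ] [ 590.89261314 -258.9029508    22.        ] [ 618.73044148 -204.88307065   20.        ] 161.64881605537417 60.80371812387864
[ 552.15909728 -205.27118487] -26.821817126004206Traceback (most recent call last):
  File "<stdin>", line 7, in <module>
  File "h.py", line 25, in togo
    print('t',o['t'].round(2),'pos',np.round(o['ee_pos'],1),'turn units',round(-(ang-cur)/5,2),'shift units',(N.T@(np.array(target)-o['ee_pos'])/25).round(2),'w',o['width'].round(2))
              ^^^^^^^^^^^^
AttributeError: 'float' object has no attribute 'round'
```

```bash
sed -i "s/o\['t'\].round(2)/round(o['t'],2)/; s/o\['width'\].round(2)/round(o['width'],2)/" h.py
```

>>> move_arm --steps '[[[0,0,0],1,0],[[0,0,0],1,0],[[0,0,0],1,0],[[0,0,0],1,0],[[0,0,0],1,0],[[0,0,0],1,0],[[0,0,0],1,0],[[0,0,0],1,0],[[0,0,0],1,0],[[0,0,0],1,0],[[0,0,0],0.5,0]]'

```text
t: 3.12
ee_pos: [271.8, -562.8, 222.7]
orientation: [3.055, -0.733, -0.0]
ft_force: [-0.0, 0.6, 0.1]
width: 87.6
grasp_force: 0.0
```

>>> move_arm --steps '[[[0.2,-0.9,0.1],0,0],[[0.2,-1,0.2],0,0],[[0.2,-1,0.2],0,0],[[0.2,-1,0.2],0,0],[[0.2,-1,0.2],0,0],[[0.2,-1,0.2],0,0],[[0.2,-1,0.2],0,0],[[0.2,-1,0.2],0,0],[[0.2,-1,0.2],0,0],[[0.2,-1,0.2],0,0],[[0.2,-1,0.2],0,0],[[0.2,-1,0.2],0,0],[[0.2,-1,0.2],0,0],[[0.2,-1,0.2],0,0],[[0.2,-1,0.2],0,0],[[0.2,-1,0],0,0],[[0.2,-1,0],0,0],[[0.2,-0.9,0],0,0],[[0,0,0],0,0],[[0,0,0],0,0]]'

```text
t: 4.78
ee_pos: [552.8, -205.1, 150.1]
orientation: [3.057, -0.723, -0.0]
ft_force: [-0.7, 0.1, -0.6]
width: 88.0
grasp_force: 0.0
```

Run:
```python
from h import *
togo([552.2,-205.3,150],-26.8)
d=cam('wrist'); save(d,'w1.png')
for t in ['tweezers','rider','bar_end','grip_fixed','grip_moving','tip_fixed']:
    for b in cams.boxes_of('wrist',t)[:3]: print(t,round(b['p'],2),np.round(b['rect']))
```

```text
t 4.78 pos [ 552.8 -205.1  150.1] turn units 0.04 shift units [-0.02  0.02  0.  ] w 88.01
tweezers 0.67 [305. 207.  86. 170.]
tweezers 0.66 [218.  48. 107.  91.]
rider 0.83 [186.  75.  22.  23.]
rider 0.64 [308. 137.  17.  17.]
bar_end 0.64 [222.  46. 102.  92.]
bar_end 0.61 [307. 205.  88. 174.]
grip_fixed 0.88 [220.  47. 104.  93.]
grip_fixed 0.23 [307. 207.  86. 166.]
grip_moving 0.94 [242.  39.  37.  76.]
grip_moving 0.79 [302. 201.  39. 163.]
tip_fixed 0.75 [308. 209.  84. 166.]
tip_fixed 0.55 [217.  46. 106.  91.]
```

View pics/w1.png

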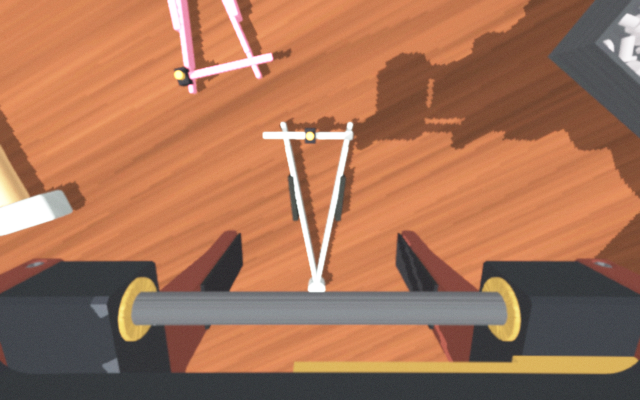

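The wrist view shows the bow at (317,287), the arm ends at (284,124) and (350,125), the bar from (264,135) to (350,135) and the rider at (310,136). The pink pair lies at upper left.

```bash
cat > fit.py <<'E'
from h import *
from scipy.optimize import least_squares
d=cam('wrist')
mod=np.array([[-100,0,10],[70.8,32.2,12],[70.8,-32.2,12],[0,26,14],[0,-26,14],[59,-30,24]])
pix=np.array([[317,286],[284,124],[350,125],[293,198],[341,198],[349,135]],float)
def W(p,m): c,s=np.cos(p[2]),np.sin(p[2]); return np.c_[p[0]+c*m[:,0]-s*m[:,1],p[1]+s*m[:,0]+c*m[:,1],m[:,2]]
r=least_squares(lambda p:(proj(d,W(p,mod))-pix).ravel(),[552,-205,-.468])
print(r.x,np.degrees(r.x[2]),r.fun.reshape(-1,2).round(1).tolist())
for g in range(20,41,4): print(g,proj(d,W(r.x,np.array([[59,-30+g,29.5]]))).round(1))
togo([r.x[0],r.x[1],3],np.degrees(r.x[2]))
E
python3 fit.py
```

```text
[ 5.48695744e+02 -2.01078570e+02 -4.66585884e-01] -26.733401918304292 [[0.3, -1.3], [-1.1, 0.4], [0.6, -0.7], [-1.9, -0.7], [1.9, -0.8], [0.2, 2.7]]
20 [[327.7 138. ]]
24 [[323.3 138. ]]
28 [[318.9 138. ]]
32 [[314.5 138. ]]
36 [[310. 138.]]
40 [[305.6 138. ]]
t 5.18 pos [ 551.9 -206.5  150.2] turn units -0.01 shift units [-0.21 -0.14  5.89] w 87.91
```

>>> move_arm --steps '[[[-0.1,-0.1,0.9],0,0],[[-0.1,0,1],0,0],[[0,0,1],0,0],[[0,0,1],0,0],[[0,0,1],0,0],[[0,0,0.6],0,0],[[0,0,0.2],0,0],[[0,0,0.14],0,0],[[0,0,0],0,0],[[0,0,0],0,0]]'

```text
t: 6.02
ee_pos: [549.6, -201.7, 5.1]
orientation: [3.056, -0.726, 0.002]
ft_force: [0.4, -0.0, -0.4]
width: 87.7
grasp_force: 0.0
```

Run:
```python
from h import *
togo([548.7,-201,4],-26.7)
d=cam('wrist'); save(d,'w2.png')
```

```text
t 6.02 pos [ 549.6 -201.7    5.1] turn units -0.01 shift units [-0.05 -0.01  0.04] w 87.7
```

View pics/w2.png

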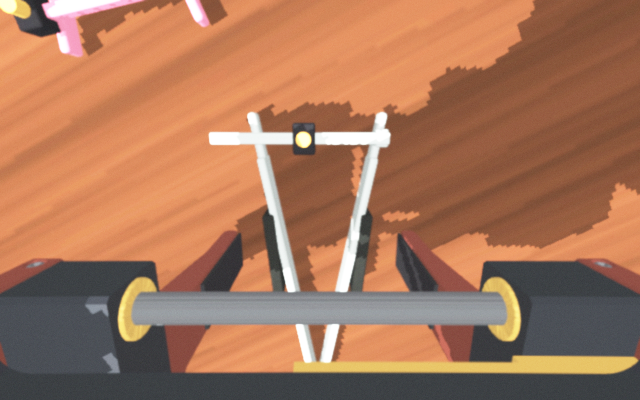

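The tweezers lie between the fingers: arm ends (252,117) and (382,117), rider screw (303.5,139), bar end (210,138), grips around rows 212–290. I'll refine the position and the rider from this closer view.

```bash
cat > fit2.py <<'E'
from h import *
from scipy.optimize import least_squares
from fit import W
d=cam('wrist')
mod=np.array([[70.8,32.2,14],[70.8,-32.2,14],[59,30,25],[59,-30,25]]); 
pix=np.array([[252,118],[382,118],[257,138],[379,138]],float)
r=least_squares(lambda p:(proj(d,W(p,mod))-pix).ravel(),[549,-201,-.466])
print(r.x,r.fun.round(1))
q=least_squares(lambda g:(proj(d,W(r.x,np.array([[59,-30+g[0],30]])))[0]-[303.5,139]),[35]); print('rider screw top',q.x,q.fun)
q=least_squares(lambda g:(proj(d,W(r.x,np.array([[59,-30+g[0],29.5]])))[0]-[304,126]),[35]); print(q.x)
togo([r.x[0],r.x[1],4],np.degrees(r.x[2]))
E
python3 fit2.py | tail -4
```

```text
[ 5.50883327e+02 -1.99983795e+02 -4.65480498e-01] [-1.2 -2.9  2.3 -3.1 -5.1  3.4  4.1  3.2]
rider screw top [36.14478745] [0.00396267 3.00480984]
[35.940108]
t 6.17 pos [ 549.7 -201.7    5.3] turn units -0.01 shift units [ 0.01 -0.08  0.05] w 87.58
```

>>> move_arm --steps '[[[0,-0.04,0.06],0,0.25],[[0,0,0],0,0.35],[[0,0,0],0,0.4],[[0,0,0],0,0.42],[[0,0,0],0,0.45],[[0,0,0],0,0.48],[[0,0,0],0,0.5],[[0,0,0],0,0.52],[[0,0,0],0,0.54],[[0,0,0],0,0.54],[[0,0,0],0,0.54],[[0,0,0],0,0.54]]'

```text
t: 7.17
ee_pos: [549.4, -200.5, 2.7]
orientation: [3.057, -0.726, 0.0]
ft_force: [-0.8, -2.0, 0.1]
width: 40.8
grasp_force: 10.1
```

Run:
```python
from h import *
togo([550,-201,4],-26.7)
o=ctrl.get_obs(); print(o['grasp_force'],o['ft_force'])
d=cam('wrist'); cv2.imwrite('pics/w3.png',cv2.resize(d['image'][80:330,190:450],None,fx=2.3,fy=2.3,interpolation=cv2.INTER_CUBIC)[:,:,::-1])
```

```text
t 7.17 pos [ 549.4 -200.5    2.7] turn units -0.01 shift units [ 0.03  0.01 -0.05] w 40.76
10.053664147853851 [-0.76024207 -2.03532438  0.13705645]
```

View pics/w3.png

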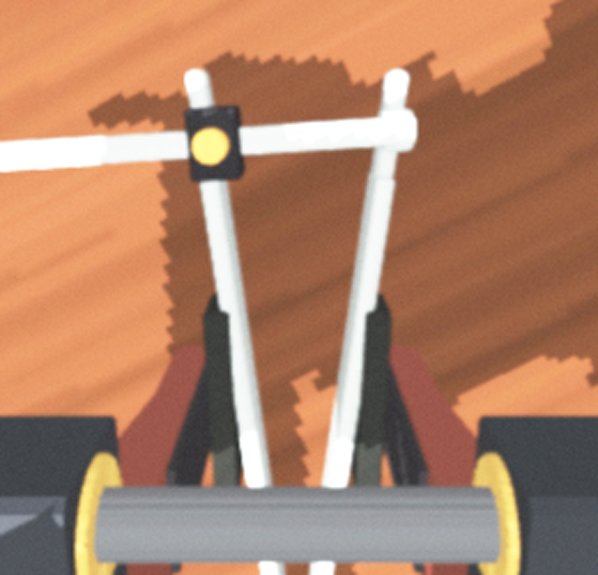

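Held at width 40.8 mm. The rider is at crop (213,145) with the moving arm slightly outside it, and there's no slip. Lifting, and pinning down the collar centre.

>>> move_arm --steps '[[[0,0,-0.2],0,0.55],[[0,0,-0.4],0,0.56],[[0,0,-0.6],0,0.56],[[0,0,-0.8],0,0.56],[[0,0,-0.8],0,0.56],[[0,0,-0.8],0,0.56],[[0,0,-0.8],0,0.56],[[0,0,-0.8],0,0.56],[[0,0,-0.4],0,0.56],[[0,0,-0.2],0,0.56],[[0,0,0],0,0.56],[[0,0,0],0,0.56]]'

```text
t: 8.22
ee_pos: [549.0, -200.3, 147.2]
orientation: [-3.056, 0.726, 0.001]
ft_force: [0.7, 0.2, -1.7]
width: 39.0
grasp_force: 10.1
```

```bash
cat > col.py <<'E'
from h import *
from scipy.optimize import least_squares
t=np.linspace(0,2*np.pi,90)
S=np.vstack([np.c_[r*np.cos(t),r*np.sin(t),0*t+z] for r,z in [(55,90),(58,45),(55,0)]])
obs=[]
for c,t0 in [('top',(246,211)),('side',(281,186))]:
    d=cam(c)
    for th in ['collar','collar_rim']:
        for b in cams.cut_out(c,th):
            if np.hypot(b['rect'][0]-t0[0],b['rect'][1]-t0[1])<14:
                ys,xs=np.where(b['pixels']); print(c,th,b['p'],xs.min(),xs.max(),ys.min(),ys.max())
                obs.append((d,np.array([xs.min()-.0,xs.max()+1.,ys.min()-.0,ys.max()+1.])))
def f(p):
    o=[]
    for d,b in obs:
        q=proj(d,S+[p[0],p[1],0]); o+=list(np.array([q[:,0].min(),q[:,0].max(),q[:,1].min(),q[:,1].max()])-b)
    return o
r=least_squares(f,[520,158],loss='soft_l1',diff_step=1e-3); print(r.x,np.round(f(r.x),1))
u=np.array([np.cos(-.466),np.sin(-.466)]); g=r.x-60*u
togo([*g,130],-26.7)
E
python3 col.py
python3 - <<'E'
from h import *
o=ctrl.get_obs(); print(o['width'],o['grasp_force'],o['ft_force'],o['moment'])
d=cam('wrist');cv2.imwrite('pics/w4.png',cv2.resize(d['image'][80:330,190:450],None,fx=2.3,fy=2.3,interpolation=cv2.INTER_CUBIC)[:,:,::-1])
E
```

```text
top collar 0.69 226 263 192 230
top collar_rim 0.63 225 264 192 230
side collar 0.8 267 296 170 203
side collar_rim 0.56 267 296 171 203
[521.1820729  159.48008786] [-0.4  1.3 -0.2 -0.4  0.6  0.3 -0.2 -0.4 -0.8 -0.6 -0.3  0.  -0.8 -0.6
 -1.3  0. ]
t 8.52 pos [ 549.  -200.3  146.8] turn units -0.01 shift units [ -9.86 -12.36   0.67] w 38.99
38.989655179820666 10.105762928724289 [ 0.34037235  0.05489088 -1.08116528] [ 0.08450995  0.02437451 -0.04747989]
```

View pics/w4.png

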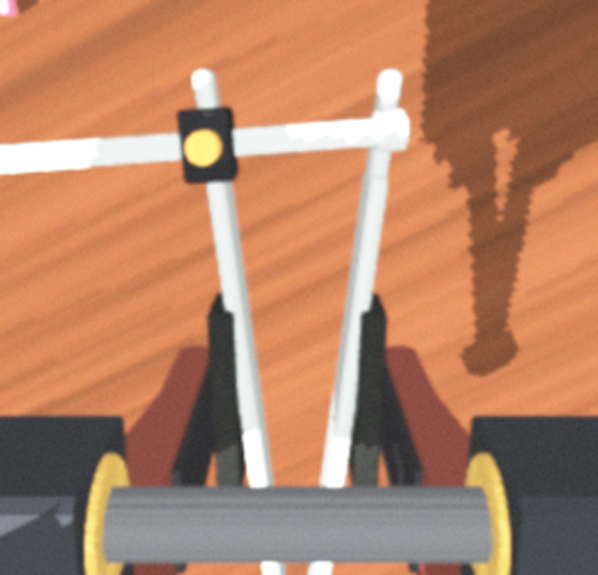

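The tweezers are up and level, with the rider at crop (205,148) and the moving arm nearly under it. Moving over the collar.

>>> move_arm --steps '[[[-0.2,-0.25,0],0,0.56],[[-0.4,-0.5,0],0,0.56],[[-0.6,-0.75,0],0,0.56],[[-0.7,-0.88,0],0,0.56],[[-0.7,-0.88,0],0,0.56],[[-0.7,-0.88,0],0,0.56],[[-0.7,-0.88,0],0,0.56],[[-0.7,-0.88,0],0,0.56],[[-0.7,-0.88,0],0,0.56],[[-0.7,-0.88,0],0,0.56],[[-0.7,-0.88,0],0,0.56],[[-0.7,-0.88,0],0,0.56],[[-0.7,-0.88,0],0,0.56],[[-0.7,-0.88,0],0,0.56],[[-0.5,-0.6,0],0,0.56],[[-0.3,-0.38,0.1],0,0.56],[[-0.16,-0.2,0.2],0,0.56],[[0,0,0.2],0,0.56],[[0,0,0.1],0,0.56],[[0,0,0],0,0.56]]'

```text
t: 10.23
ee_pos: [467.6, 185.4, 131.7]
orientation: [3.055, -0.727, -0.002]
ft_force: [0.7, 0.2, -0.4]
width: 38.8
grasp_force: 10.1
```

Run:
```python
from h import *
togo([521.2-53.6,159.5+27,130],-26.7)
o=ctrl.get_obs(); print(o['grasp_force'],o['ft_force'])
d=cam('wrist');cv2.imwrite('pics/w5.png',cv2.resize(d['image'][40:250,150:450],None,fx=2.6,fy=2.6,interpolation=cv2.INTER_CUBIC)[:,:,::-1])
```

```text
t 10.23 pos [467.6 185.4 131.7] turn units -0.01 shift units [-0.02 -0.04  0.07] w 38.85
10.107563585042953 [ 0.67136742  0.16864275 -0.43592116]
```

View pics/w5.png

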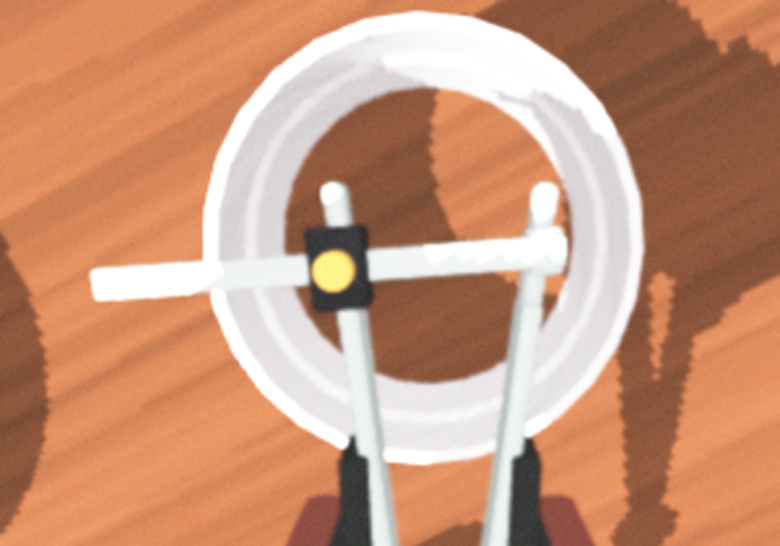

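The tips and rider are well inside the mouth: the rider is at crop (337,268) and the fixed tip at (543,200). The moving arm appears about 10 px right of the rider, most of which is parallax. I'll do a joint model fit of the open view (w2) and the held view (w4), using outer arm edges and the screw centroid.

```bash
cat > gap.py <<'E'
from h import *
from scipy.optimize import least_squares
w=cams.get_image('wrist'); M=np.array(w['mount']); D={'camera_matrix':w['camera_matrix'],'k1':w['k1'],'rotation':M[:3,:3],'xyz':M[:3,3]}
def load(n,s=1,off=(0,0)):
    im=cv2.imread('pics/'+n)[:,:,::-1].astype(float); return im,s,np.array(off)
def meas(im,s,off,rows,lr,rc):
    "outer edges of the arms in native px: rows (native), lr: ((lo,hi),(lo,hi)) column windows"
    N=lambda c,o:(c+.5)/s-.5+o
    pts=[]
    g=cv2.GaussianBlur(im,(0,0),.6*s)
    for r in rows:
        rr=int((r-off[1]+.5)*s)
        for k,(lo,hi) in enumerate(lr):
            a,b=[int((c-off[0])*s) for c in (lo,hi)]
            p=g[rr,a:b,2]            # blue: white arm high, wood low
            dd=np.diff(p); i=np.argmax(dd) if k==0 else np.argmin(dd)
            ww=np.abs(dd[max(i-2*int(s),0):i+2*int(s)+1])*(np.sign(dd[max(i-2*int(s),0):i+2*int(s)+1])==np.sign(dd[i]))
            x=a+.5+(np.arange(len(ww))+max(i-2*int(s),0))@ww/ww.sum()
            pts.append((k,N(x,off[0]),N(rr,off[1])))
    y=(im[:,:,0]>190)&(im[:,:,1]>150)&(im[:,:,2]<im[:,:,1]-50)
    v,u=np.where(y); u=N(u,off[0]);v=N(v,off[1]); k=np.hypot(u-rc[0],v-rc[1])<7
    return np.array(pts),np.array([u[k].mean(),v[k].mean()])
A=meas(*load('w2.png'),range(166,206,5),((245,285),(350,385)),(303,139))
B=meas(*load('w4.png',2.3,(190,80)),range(166,204,5),((272,300),(340,362)),(279,144))
print(A[1],B[1]); print(A[0].round(1).tolist()); print(B[0].round(1).tolist())
zb=4.
def P(pose,m):  # tweezers frame -> tool frame (tool y=-tw y, z down)
    c,s=np.cos(pose[2]),np.sin(pose[2]); x=pose[0]+c*m[:,0]-s*m[:,1]; y=pose[1]+s*m[:,0]+c*m[:,1]
    return np.c_[x,-y,zb-m[:,2]]
def res(p):
    g,h,jaw=p[6:9]; o=[]
    for (pts,sc),pose,j in ((A,p[:3],0),(B,p[3:6],jaw)):
        for k,th,sg in ((0,.186-j,1),(1,-.186,-1)):
            x=np.array([90.,165.])
            m=np.c_[-100+x*np.cos(th)-sg*2*np.sin(th),x*np.sin(th)+sg*2*np.cos(th),[16,16]]
            q=proj(D,P(pose,m)); e=pts[pts[:,0]==k]
            o+=list(q[0,0]+(q[1,0]-q[0,0])*(e[:,2]-q[0,1])/(q[1,1]-q[0,1])-e[:,1])
        o+=list((proj(D,P(pose,np.array([[59,-30+g,h]])))[0]-sc)*2)
    return np.r_[o,(p[7]-31)/2,(p[0]-p[3])/1.5]
def run():
    r=least_squares(res,[0,0,0,0,0,.07,36,31,.15],loss='soft_l1')
    g,h,j=r.x[6:]; print(zb,'poses',r.x[:6].round(3),'rider',round(g,2),'h',round(h,2),'jaw',round(j,4),'gap',round(30+162*np.sin(.186-j),2),'rms',np.sqrt((r.fun**2).mean()).round(2)); return r
for zb in (2.,4.,6.): r=run()
print(res(r.x).round(1))
E
python3 gap.py
```

```text
[300.82352941 139.85294118] [278.91442417 143.93202122]
[[0.0, 257.6, 166.0], [1.0, 376.4, 166.0], [0.0, 258.8, 171.0], [1.0, 375.2, 171.0], [0.0, 260.1, 176.0], [1.0, 374.0, 176.0], [0.0, 261.3, 181.0], [1.0, 372.7, 181.0], [0.0, 262.4, 186.0], [1.0, 371.5, 186.0], [0.0, 263.6, 191.0], [1.0, 370.4, 191.0], [0.0, 265.0, 196.0], [1.0, 369.2, 196.0], [0.0, 266.2, 201.0], [1.0, 368.2, 201.0]]
[[0.0, 280.0, 165.8], [1.0, 357.4, 165.8], [0.0, 280.7, 171.0], [1.0, 356.9, 171.0], [0.0, 281.5, 175.8], [1.0, 356.1, 175.8], [0.0, 282.2, 181.0], [1.0, 355.2, 181.0], [0.0, 283.0, 185.8], [1.0, 354.4, 185.8], [0.0, 283.5, 191.0], [1.0, 353.8, 191.0], [0.0, 284.3, 195.8], [1.0, 353.1, 195.8], [0.0, 285.2, 201.0], [1.0, 352.2, 201.0]]
2.0 poses [2.05  0.855 0.039 0.242 9.289 0.058] rider 35.91 h 31.46 jaw 0.1439 gap 36.81 rms 0.9
4.0 poses [1.56  1.684 0.018 0.115 9.007 0.059] rider 36.45 h 31.12 jaw 0.1401 gap 37.43 rms 0.38
6.0 poses [ 1.093e+00  2.407e+00  1.000e-03 -1.100e-02  8.620e+00  6.200e-02] rider 36.95 h 30.42 jaw 0.1364 gap 38.03 rms 0.26
[ 0.3  0.3  0.2  0.2  0.3  0.3  0.2  0.2 -0.4 -0.4 -0.4 -0.2 -0.2 -0.2
 -0.3 -0.4  0.2  0.5  0.   0.1 -0.1 -0.  -0.1  0.1  0.  -0.1  0.3  0.
  0.1  0.1  0.2 -0.1 -0.1 -0.  -0.2 -0.1 -0.3  0.7]
```

```bash
sed -i 's/<7$/<5/; s/(303,139))/(303.5,139))/' gap.py; sed -i 's/rc\[1\])<7/rc[1])<5/; s/(2.,4.,6.)/(2.,3.,4.,5.,6.,8.)/' gap.py; python3 gap.py | grep -v "^\[\[" ; python3 -c "
import cv2;im=cv2.imread('pics/w2.png')[139,285:320,::-1];print(im.tolist())"
```

```text
[299.33333333 141.        ] [278.99171098 144.01621312]
2.0 poses [1.762 0.211 0.056 0.131 9.632 0.049] rider 36.17 h 31.27 jaw 0.1439 gap 36.81 rms 1.08
3.0 poses [1.482 0.627 0.045 0.063 9.517 0.049] rider 36.46 h 31.16 jaw 0.142 gap 37.12 rms 0.81
4.0 poses [ 1.226  1.091  0.033 -0.01   9.398  0.049] rider 36.75 h 30.96 jaw 0.1401 gap 37.43 rms 0.56
5.0 poses [ 0.984  1.505  0.023 -0.084  9.249  0.049] rider 37.02 h 30.65 jaw 0.1382 gap 37.74 rms 0.36
6.0 poses [ 0.751  1.812  0.016 -0.154  9.046  0.051] rider 37.26 h 30.24 jaw 0.1364 gap 38.04 rms 0.29
8.0 poses [ 1.420e-01  2.653e+00 -3.000e-03 -3.060e-01  8.692e+00  5.400e-02] rider 37.79 h 29.37 jaw 0.1327 gap 38.64 rms 0.62
[ 0.8  0.8  0.7  0.7  0.8  0.7  0.6  0.6 -0.9 -0.9 -0.9 -0.8 -0.8 -0.9
 -0.9 -1.1  0.4  1.6  0.1  0.1 -0.  -0.  -0.1  0.1 -0.  -0.2  0.5  0.2
  0.2  0.2  0.2 -0.1 -0.2 -0.1 -0.4 -0.1 -0.8  0.3]
[[244, 248, 247], [245, 248, 247], [244, 247, 246], [244, 247, 246], [243, 247, 245], [243, 247, 246], [240, 244, 242], [201, 210, 208], [123, 127, 126], [87, 79, 73], [183, 146, 91], [252, 232, 129], [255, 250, 154], [255, 254, 177], [255, 255, 213], [255, 255, 228], [255, 255, 229], [255, 255, 228], [255, 255, 230], [255, 255, 231], [255, 255, 232], [255, 255, 231], [255, 255, 228], [255, 255, 228], [255, 255, 208], [255, 248, 151], [181, 143, 87], [75, 66, 69], [61, 61, 66], [116, 121, 119], [214, 221, 220], [240, 244, 243], [244, 248, 247], [244, 248, 247], [243, 247, 246]]
```

```bash
sed -i 's/^    y=(im.*/    y=(im[:,:,0]>160)/; s/rc\[1\])<5/rc[1])<9.2/; s/(303.5,139))/(303.1,139))/' gap.py; sed -i 's/(279,144))/(278.5,144))/' gap.py; python3 gap.py | grep -v "^\[\[" ; python3 -c "
import cv2;im=cv2.imread('pics/w4.png')[:,:,::-1];print(im[148,170:245:2,0].tolist());print(im[120:180:2,203,0].tolist());im=cv2.imread('pics/w2.png')[:,:,::-1];print(im[120:160,303,0].tolist())"
```

```text
[303.0412844  139.08256881] [277.72590453 143.79195804]
2.0 poses [2.171e+00 2.136e+00 6.000e-03 5.450e-01 8.505e+00 7.900e-02] rider 35.73 h 32.47 jaw 0.1439 gap 36.82 rms 0.78
3.0 poses [ 1.946e+00  2.460e+00 -2.000e-03  5.110e-01  8.280e+00  8.100e-02] rider 35.93 h 32.39 jaw 0.142 gap 37.13 rms 0.54
4.0 poses [ 1.738  2.751 -0.009  0.473  8.035  0.085] rider 36.13 h 32.11 jaw 0.1401 gap 37.43 rms 0.35
5.0 poses [ 1.527  3.099 -0.017  0.421  7.824  0.087] rider 36.37 h 31.7 jaw 0.1383 gap 37.73 rms 0.3
6.0 poses [ 1.3    3.661 -0.03   0.345  7.724  0.086] rider 36.69 h 31.33 jaw 0.1364 gap 38.03 rms 0.43
8.0 poses [ 0.874  5.291 -0.069  0.151  7.743  0.079] rider 37.48 h 30.86 jaw 0.1325 gap 38.66 rms 0.84
[ 2.3  2.   1.5  1.2  0.9  0.5  0.  -0.3  0.5  0.1 -0.3 -0.5 -0.9 -1.3
 -1.7 -2.2 -0.5  0.9 -0.3 -0.2 -0.2 -0.1 -0.   0.3  0.3  0.3 -0.2 -0.4
 -0.2 -0.1  0.  -0.1 -0.1  0.1  0.4 -0.  -0.1  0.5]
[240, 241, 242, 241, 227, 179, 144, 207, 252, 255, 255, 255, 255, 254, 254, 254, 254, 254, 255, 255, 254, 254, 254, 255, 252, 218, 148, 80, 59, 58, 53, 92, 174, 233, 241, 243, 242, 242]
[62, 58, 56, 70, 130, 215, 255, 254, 255, 255, 255, 255, 255, 254, 254, 254, 254, 254, 254, 254, 254, 255, 248, 182, 90, 58, 57, 54, 55, 60]
[148, 143, 122, 87, 72, 71, 72, 67, 61, 64, 81, 196, 255, 255, 255, 255, 255, 255, 255, 255, 255, 255, 255, 255, 255, 255, 255, 248, 103, 57, 59, 55, 58, 61, 85, 123, 141, 146, 145, 139]
```

Fit: rider ≈ 36.2 mm and gap ≈ 37.3 mm, so the arms need about 1 mm more squeeze (closure +0.007).

>>> move_arm --steps '[[[0,0,0],0,0.563],[[0,0,0],0,0.567],[[0,0,0],0,0.567],[[0,0,0],0,0.567],[[0,0,0],0,0.567],[[0,0,0],0,0.567]]'

```text
t: 10.93
ee_pos: [468.2, 186.4, 132.7]
orientation: [-3.057, 0.726, 0.0]
ft_force: [0.1, -1.1, -0.9]
width: 38.4
grasp_force: 10.3
```

Run:
```python
from h import *
d=cam('wrist'); save(d,'full6.png'); cv2.imwrite('pics/w6.png',cv2.resize(d['image'][95:215,250:400],None,fx=5,fy=5,interpolation=cv2.INTER_CUBIC)[:,:,::-1])
g=cv2.GaussianBlur(d['image'].astype(float),(0,0),.6)
for r in (166,176,186,196): print(r,g[r,268:302,2].astype(int).tolist())
print(ctrl.get_obs()['t'])
s=cam('side'); cv2.imwrite('pics/s6.png',cv2.resize(s['image'][120:240,210:360],None,fx=5,fy=5,interpolation=cv2.INTER_CUBIC)[:,:,::-1])
```

```text
166 [227, 227, 226, 222, 203, 158, 107, 76, 63, 59, 59, 66, 100, 163, 216, 237, 242, 242, 241, 238, 231, 215, 196, 178, 146, 102, 73, 61, 60, 63, 62, 61, 60, 61]
176 [232, 230, 230, 230, 230, 229, 228, 228, 229, 229, 229, 229, 227, 219, 214, 226, 236, 240, 242, 241, 240, 234, 221, 203, 187, 162, 120, 81, 65, 62, 63, 60, 60, 61]
186 [228, 229, 232, 237, 241, 244, 246, 246, 245, 242, 239, 236, 234, 232, 232, 232, 232, 236, 241, 242, 241, 240, 236, 227, 210, 198, 200, 215, 226, 229, 229, 225, 218, 210]
196 [237, 232, 231, 231, 231, 231, 231, 231, 231, 230, 230, 231, 231, 230, 230, 229, 229, 228, 232, 238, 241, 241, 241, 239, 232, 217, 201, 199, 215, 232, 238, 238, 237, 236]
10.9833
```

View pics/w6.png

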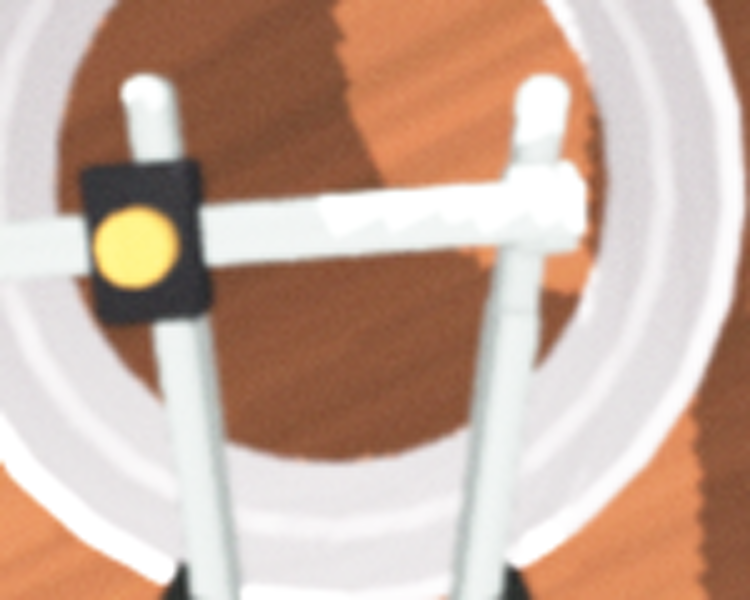

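View pics/s6.png

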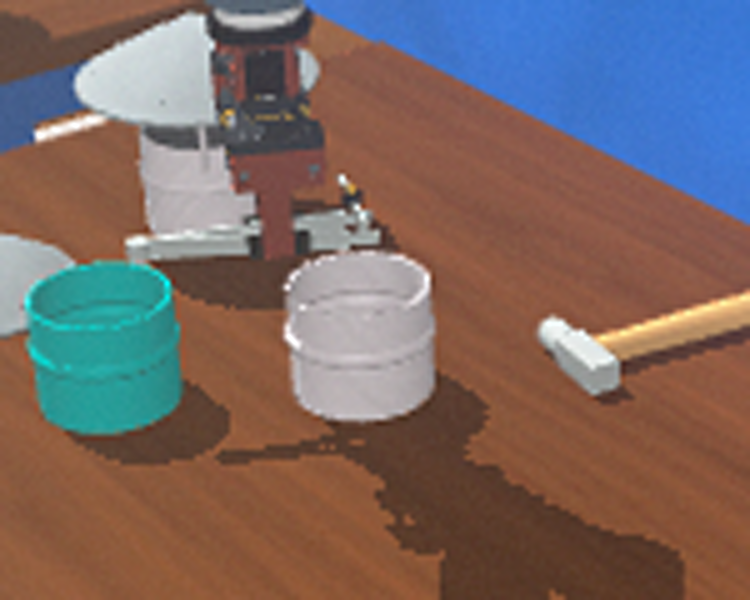

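Both views agree: the tweezers are level, clear above the rim, with tips inside the mouth. One last numeric check of the gap from this frame.

```bash
sed -i "s/^B=.*/B=meas(*load('full6.png'),range(161,172,2),((276,290),(350,366)),(277,144))/; s/(2.,3.,4.,5.,6.,8.)/(3.,4.,5.)/" gap.py; sed -i 's/(p\[0\]-p\[3\])\/1.5/(p[5]-p[8]\/2-p[2])*60/' gap.py; python3 gap.py
```

```text
[303.0412844  139.08256881] [276.60454545 144.05      ]
[[0.0, 257.6, 166.0], [1.0, 376.4, 166.0], [0.0, 258.8, 171.0], [1.0, 375.2, 171.0], [0.0, 260.1, 176.0], [1.0, 374.0, 176.0], [0.0, 261.3, 181.0], [1.0, 372.7, 181.0], [0.0, 262.4, 186.0], [1.0, 371.5, 186.0], [0.0, 263.6, 191.0], [1.0, 370.4, 191.0], [0.0, 265.0, 196.0], [1.0, 369.2, 196.0], [0.0, 266.2, 201.0], [1.0, 368.2, 201.0]]
[[0.0, 280.3, 161.0], [1.0, 357.3, 161.0], [0.0, 280.4, 163.0], [1.0, 357.1, 163.0], [0.0, 280.6, 165.0], [1.0, 356.5, 165.0], [0.0, 281.1, 167.0], [1.0, 355.7, 167.0], [0.0, 281.3, 169.0], [1.0, 355.2, 169.0], [0.0, 281.7, 171.0], [1.0, 354.3, 171.0]]
3.0 poses [2.003e+00 2.333e+00 1.000e-03 3.150e-01 9.175e+00 7.600e-02] rider 35.86 h 32.22 jaw 0.1501 gap 35.81 rms 0.58
4.0 poses [ 1.779e+00  2.628e+00 -6.000e-03  1.940e-01  9.389e+00  7.000e-02] rider 36.08 h 32.14 jaw 0.1488 gap 36.02 rms 0.39
5.0 poses [ 1.565  2.98  -0.014  0.042  9.686  0.063] rider 36.35 h 31.84 jaw 0.1476 gap 36.22 rms 0.35
[ 0.4  0.3  0.2  0.1  0.1  0.1 -0.2 -0.2  0.3  0.2  0.1  0.2  0.1  0.
 -0.1 -0.3 -0.7  0.  -0.   0.1  0.2 -0.1 -0.  -0.1 -0.8 -0.9 -0.6 -0.1
  0.1  0.6  0.7  0.1  0.4  0.2]
```

The gap now matches the rider to within about 0.1 mm, so I'm handing it in.

```bash
python3 -c "
from workcell import ctrl
o=ctrl.get_obs();print(o['t'],o['width'],o['grasp_force']);print(ctrl.close_job())"
```

```text
11.0833 38.1420405107294 10.295306593179703
the job is handed in; nothing more can be done
None
```

Handed in at about 11 s: the gripper holds the tweezers level about 4 cm above the collar's rim with both tips over the mouth; I measured the gap at about 36.0 mm against about 36.1 mm at the rider, and the job's own verdict was not shown.

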